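# Cap the tube, then raise and hold the magnet bar with the cam lever

### The arm

A 6-joint arm with a two-finger parallel gripper is mounted at the origin on the work surface. World frame = base frame: x ahead of the robot, y to its left, z up, the work surface at z = 0. Lengths are in m, angles in rad, forces in N, time in s.
With the tool pointing down it reaches from about 0.4 to 0.825 m from the base axis. Payload 7 kg.
Tool frame: the origin (TCP) lies between the finger pads; the fingertips stand 11 mm ahead of it and the grasp point (between the pads) lies 8 mm behind it (arm.tips_ahead is the distance from the TCP to the fingertips, in m); z points along the fingers, x is the direction in which the jaws open and shut, and the axes are right-handed (so a half turn about z gives the same grasp; the last joint's range is limited). The gripper opens to 88 mm and grips with 3 to 60 N. Pads are 19 mm wide; open, the fingers measure 130 mm over their backs; the gripper's body (78 mm by 193 mm) begins 47 mm behind the grasp point.
Start: joints at [1.532, 0.359, 0.012, 0, -1.224, -0.288], TCP at [0.217, 0.639, 0.238] pointing down, gripper open.
Joint ranges: [-3.07, 3.07], [-1.43, 2.12], [-1.02, 1.25], [-3.03, 1.67], [-3.05, -0], [-3.03, 3.03]. Speed limits (rad/s): [2.39, 2.39, 3.01, 3.14, 3.14, 3.14].

### API

Orientations are given as [roll, pitch, yaw] about the fixed x, y, z axes, in that order (R = Rz(yaw) Ry(pitch) Rx(roll)).
In Python, from station import arm, optics, finder gives the robot as it stands. The module is installed in compiled form; this text tells all that it offers.
- The arm moves only by the tool apply_moves, never from a script. Its argument "increments" is one flat list of numbers, 6 for each row, row after row: the shift along the world's x, y, z in m, then the turn, a rotation vector about the world's x, y, z in rad. In form: [tx, ty, tz, rx, ry, rz, tx, ty, tz, rx, ry, rz, ...]. A call has 1 to 20 rows; each row shifts and turns the pose as measured when the row begins; what a row does not reach is not made up. A row lasts 1/12 s, in which the tool goes at most 41.7 mm and 7.16 degrees, less where a joint would pass 70% of its speed; a pose out of reach is approached as far as the arm can. A call with a gripper value outside its range is refused whole. "hand" is the closure, from 0 (fully open) to 1 (shut), set as the call begins (left out, the last holds). The fingers move at their own pace and stop on an object; "force" is the grip in N (left out, the last holds). Time passes only in rows, so rows that do not move let the fingers close. It gives the time, the measured TCP pose, the force and the opening at its end, in the units of the state.
- arm.get_state(): the state, without advancing time (a new reading comes with each control period).
- optics.grab_frame(name): name is "side" or "top"; returns the picture (480x640x3 uint8, red, green, blue); there is no depth.
- optics.camera_model(name): a dict with "fx", "fy", "cx", "cy" (pixels), "dist_coeffs" ([k1, k2, p1, p2, k3] as OpenCV has them; the pictures are not rectified), "world_to_cam" (4x4, takes a point from world to camera coordinates). Camera axes: x right, y up, looking along -z (the intrinsics and any distortion apply to the point x, -y, -z); pixel columns grow to the right and rows downward; lengths in m; the calibration is good to about 2 mm. A picture is of the moment at which its call begins. camera_model takes no time and is no camera call.
- arm.job_done(): hands the job in, once; it reports no verdict.
Trained networks look in the newest picture that a camera, given by its name, has taken for a name from the list of things; names that differ only in an ending like _2 or _b are one class to them, and where a whole thing is asked for, a point or a joint stands for the part that bears it (a point fixed in the world has none). Each returns a list of dicts, best first, with "conf" (0 to 1); they miss things now and then, are a little off and sometimes report something else, mostly with a low value. They report only what shows in the picture. A call takes as long as a camera call.
- finder.find_in(camera, name): "box" ([left, top, right, bottom] in pixels, round what is visible of it).
- finder.landmark_of(camera, name): "point" ([column, row] in pixels: a listed point, or the origin of a listed thing).
The state is a dict: "t": time; "q": joint angles; "qd": joint speeds; "joint_efforts": joint torques, N m; "eef_pos": TCP position; "ee_rot": TCP orientation; "force": force on the tool from outside, world axes, zero at the start; "moment": the same for the moment, N m; "width": finger opening in m.
Only numpy, scipy, OpenCV 4.12 (cv2) and the standard library are available. Lean on these libraries where they do the work, as an engineer would, in place of code of your own. Each camera call takes 0.05 s, during which the arm holds its last target. There are 200 camera calls.

### The job

One of the four tubes in the magnet stand still has its flip cap open: press that cap fully shut first, with the lever still down. Then swing the stand's cam lever up to its highest lift, where the lever stands straight up and the magnet bar is at its highest, and finish while holding the lever there by its round grip, because it springs back when let go. Leave the other caps shut and the tip box, bottle and orange rack where they stand.

Things in the scene. Friction and masses are not known exactly. Their poses are not given: they have to be found in the camera images.
- stand: Magnet stand fixed to the bench: grey base 120 x 225 x 12 mm, white tube block (top 50 mm up). Origin: on the bench under the tube row. y runs along the row to the lever end; x points away from the robot (yaw within 0.3 rad). Tubes at x = 0, y = -83, -45, -7, 31 mm; steel magnet bar along y at x = 21 mm. Apart from caps and lever all stays below 110 mm.
- lever_axis (a point): Point on the lever's turning axis, 55 mm above the bench, in line with the middle of the lever's grip (stand frame x 21, y 124 mm). The axis runs level along the stand's y.
- bar_top (a point): Middle of the magnet bar's top edge, 48 mm above the bench at rest and 63 mm at the cam's highest lift.
- lever (a joint): Cam lever angle, rad. 0: at rest on its stop, pointing to the stand's -x (to the robot), 0.17 rad above level. Grows as the grip swings up and over to +x; end stop 2.3. Highest lift at 1.40, lever straight up; beyond it the bar sinks again. A spring always pulls it back to 0 (0.10 N m at rest, 0.24 N m upright: about 1 to 3 N at the grip).
- lever_grip (a point): Plain grey plastic round bar, 14 mm thick, 60 mm long, level along the stand's y, sticking out freely from the lever arm 90 mm from the lever's axis. This point: on its centre line, 32 mm from the arm; its axes turn with the lever. About 70 mm above the bench at rest, 145 mm upright. Can be pinched from above throughout: it turns between the fingers.
- tube_1: Clear flip-cap tube, 17 mm across, 60 mm tall, held fast in the stand; which of the four places it has varies. Origin: centre of its underside, 16 mm above the bench; rim 60 mm above the origin. Axes as the stand's.
- cap_1 (a joint): Angle of tube_1's white flip cap, rad: 0 shut flat, grows as it opens, to 2.1. Hinge at rim height on the tube's -x side (to the robot), 11.5 mm from the tube's centre, along the stand's y. Disc 21 mm across, 4 mm thick; its tab ends 27 mm from the hinge. Shut, its top is 64 mm above the tube's origin. Stays where it is left (about 0.2 N at the tab).
- tube_2: Clear flip-cap tube, 17 mm across, 60 mm tall, held fast in the stand; which of the four places it has varies. Origin: centre of its underside, 16 mm above the bench; rim 60 mm above the origin. Axes as the stand's.
- cap_2 (a joint): Angle of tube_2's white flip cap, rad: 0 shut flat, grows as it opens, to 2.1. Hinge at rim height on the tube's -x side (to the robot), 11.5 mm from the tube's centre, along the stand's y. Disc 21 mm across, 4 mm thick; its tab ends 27 mm from the hinge. Shut, its top is 64 mm above the tube's origin. Stays where it is left (about 0.2 N at the tab).
- tube_3: Clear flip-cap tube, 17 mm across, 60 mm tall, held fast in the stand; which of the four places it has varies. Origin: centre of its underside, 16 mm above the bench; rim 60 mm above the origin. Axes as the stand's.
- cap_3 (a joint): Angle of tube_3's white flip cap, rad: 0 shut flat, grows as it opens, to 2.1. Hinge at rim height on the tube's -x side (to the robot), 11.5 mm from the tube's centre, along the stand's y. Disc 21 mm across, 4 mm thick; its tab ends 27 mm from the hinge. Shut, its top is 64 mm above the tube's origin. Stays where it is left (about 0.2 N at the tab).
- tube_4: Clear flip-cap tube, 17 mm across, 60 mm tall, held fast in the stand; which of the four places it has varies. Origin: centre of its underside, 16 mm above the bench; rim 60 mm above the origin. Axes as the stand's.
- cap_4 (a joint): Angle of tube_4's white flip cap, rad: 0 shut flat, grows as it opens, to 2.1. Hinge at rim height on the tube's -x side (to the robot), 11.5 mm from the tube's centre, along the stand's y. Disc 21 mm across, 4 mm thick; its tab ends 27 mm from the hinge. Shut, its top is 64 mm above the tube's origin. Stays where it is left (about 0.2 N at the tab).
- tip_box: Bystander: blue box of pipette tips with a clear lid, 122 x 87 x 88 mm, loose; origin centre of its underside.
- amber_bottle: Bystander: amber bottle with a red cap, 60 mm across, 115 mm tall, loose; origin centre of its underside.
- small_rack: Bystander: orange rack with small shut sample tubes, 85 x 140 x 46 mm, loose; origin centre of its underside.

How it is judged:
By the outcome, as a careful person would: the job done as asked, in the order asked, and still so for the second after the job is handed in, while the arm keeps its last pose, push and grip.
It also fails if it takes over 48 s, if anything falls off the work surface, if the arm or the gripper's body presses on something with over 40 N, if the wrist force passes 120 N, or if a joint passes its speed limit or range.

## Working session

There is one attempt and no reset: what is moved stays moved. The work goes in short steps, Python scripts to look and compute and a tool call to move; the robot and the scene stay as the last step left them, time stands still between calls to the robot, and variables do not carry over. Pictures are saved under pics/ and viewed, about 8 in all and at most 12, crops included, and the job is handed in when it is done.

Besides the shell and the picture viewer there is one more tool, called after "Call:" by a JSON object that holds its "op" and its "data", one argument or row to a line. apply_moves: Moves the arm, as the interface text tells. Its arguments: {"type":"object","properties":{"increments":{"type":"array"},"hand":{"type":"number"},"force":{"type":"number"}},"required":["increments"]}

```bash
mkdir -p pics
cat > h.py <<'E'
import numpy as np,cv2
from station import arm,optics,finder
from scipy.optimize import least_squares
def proj(cam,P):
    m=optics.camera_model(cam);W=np.array(m["world_to_cam"])
    p=np.atleast_2d(P)@W[:3,:3].T+W[:3,3]
    p=p*[1,-1,-1]
    K=np.array([[m["fx"],0,m["cx"]],[0,m["fy"],m["cy"]],[0,0,1.]])
    return cv2.projectPoints(p.reshape(-1,1,3),np.zeros(3),np.zeros(3),K,np.array(m["dist_coeffs"],float))[0][:,0]
def tri(d,z=None):
    f=lambda x:np.concatenate([(proj(c,x if z is None else [x[0],x[1],z])[0]-d[c]) for c in d])
    r=least_squares(f,[.4,.4,.1] if z is None else [.4,.4]);return r.x,np.abs(r.fun).max()
def save(cam,n,crop=None,s=1):
    im=optics.grab_frame(cam)[:,:,::-1]
    if crop: a,b,c,d=crop;im=im[b:d,a:c]
    cv2.imwrite("pics/"+n,cv2.resize(im,None,fx=s,fy=s,interpolation=cv2.INTER_CUBIC))
E
python3 - <<'E'
from h import *
for c in("top","side"):
    save(c,c+"0.png")
    print(c,np.linalg.inv(np.array(optics.camera_model(c)["world_to_cam"]))[:3,3].round(2))
    for n in("stand","lever_axis","bar_top","lever_grip","tube_1"):
        print(n,[(np.round(d["point"]),round(d["conf"],2)) for d in finder.landmark_of(c,n)][:5])
    print([(np.round(d["box"]),round(d["conf"],2)) for d in finder.find_in(c,"cap_1")][:5])
E
```

```text
top [0.54 0.02 0.98]
stand [(array([397., 246.]), 0.66)]
lever_axis [(array([329., 253.]), 0.7)]
bar_top [(array([408., 231.]), 0.76), (array([381., 250.]), 0.66)]
lever_grip [(array([343., 302.]), 0.75)]
tube_1 [(array([380., 252.]), 0.64), (array([438., 234.]), 0.45), (array([401., 246.]), 0.42), (array([421., 240.]), 0.42)]
[(array([420., 229., 430., 244.]), 0.66), (array([399., 234., 409., 250.]), 0.64), (array([383., 253., 391., 258.]), 0.6), (array([442., 223., 453., 237.]), 0.52)]
side [0.19 0.67 0.84]
stand [(array([361., 236.]), 0.56)]
lever_axis [(array([338., 256.]), 0.75)]
bar_top [(array([359., 211.]), 0.58), (array([360., 238.]), 0.49), (array([391., 173.]), 0.45)]
lever_grip [(array([382., 260.]), 0.68)]
tube_1 [(array([355., 245.]), 0.52)]
[(array([364., 196., 376., 202.]), 0.64), (array([362., 207., 370., 213.]), 0.51), (array([363., 214., 368., 221.]), 0.44)]
```

View pics/top0.png

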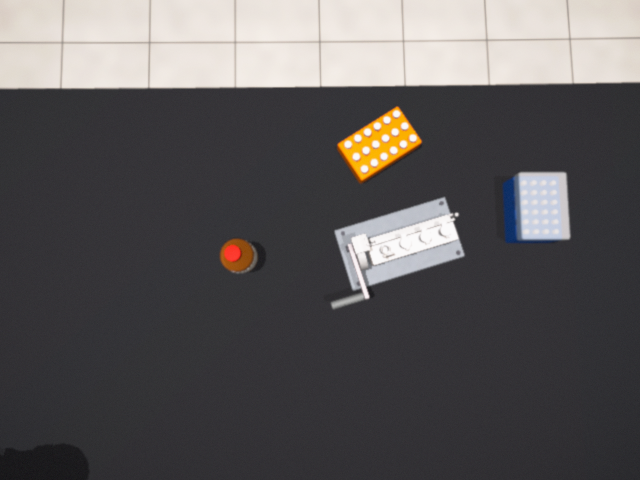

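View pics/side0.png

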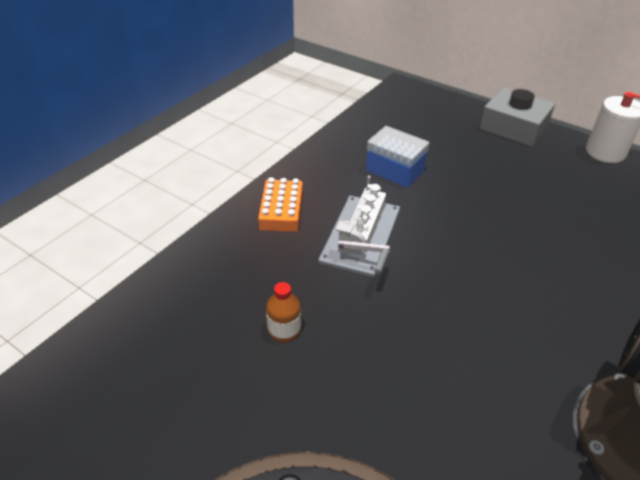

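Both pictures show the stand with the lever to the robot. The grip is at top (343,302), and the open cap is on the tube nearest the lever, around top (385,252). The other three caps are shut. Next I fit the stand pose.

```bash
cat >> h.py <<'E'
def S2W(s,P):
    P=np.atleast_2d(P).astype(float);c,sn=np.cos(s[2]),np.sin(s[2])
    return P@np.array([[c,-sn,0],[sn,c,0],[0,0,1]]).T+[s[0],s[1],0]
E
python3 - <<'E'
from h import *
O=[("top",(0,0,0),(397,246)),("top",(.021,.124,.055),(329,253)),("top",(-.0677,.124,.070),(343,302)),
("top",(0,.031,.016),(380,252)),("top",(0,-.083,.016),(438,234)),("top",(0,-.007,.016),(401,246)),("top",(0,-.045,.016),(421,240)),
("top",(.0,-.007,.08),(404,242)),("top",(.0,-.045,.08),(425,236.5)),("top",(0,-.083,.08),(447.5,230)),
("side",(0,0,0),(361,236)),("side",(.021,.124,.055),(338,256)),("side",(-.0677,.124,.070),(382,260)),("side",(0,.031,.016),(355,245))]
f=lambda s:np.concatenate([proj(c,S2W(s,P))[0]-q for c,P,q in O])
r=least_squares(f,[.5,-.1,.2],loss="soft_l1")
print(r.x.round(4));print(f(r.x).reshape(-1,2).round(1).tolist())
s=r.x
for n,P in dict(capc=(0,.031,.08),hinge=(-.0115,.031,.076),grip=(-.0677,.124,.07),axis=(.021,.124,.055),gripup=(.021,.124,.145)).items(): print(n,S2W(s,P)[0].round(4))
# overlay
im=optics.grab_frame("top")[:,:,::-1];im=cv2.resize(im[180:320,310:480],None,fx=4.7,fy=4.28,interpolation=cv2.INTER_CUBIC)
def dot(P,col):
    u=(proj("top",S2W(s,P))[0]+.5-[310,180])*[4.7,4.28];cv2.circle(im,tuple(int(v) for v in u),3,col,-1)
for y in(-.083,-.045,-.007,.031):
    dot((0,y,.08),(0,0,255))
for P in((-.0677,.124,.07),(.021,.124,.055),(.021,-.026,.048)):dot(P,(0,160,0))
for x in(-.06,.06):
  for y in(-.1125,.1125):dot((x,y,.012),(255,0,0))
cv2.imwrite("pics/ov.png",im)
st=arm.get_state();print(st)
E
```

```text
[ 0.6213 -0.1307  0.2789]
[[-1.9, 1.3], [2.3, 0.7], [3.3, -1.0], [0.9, -0.6], [-0.4, -0.0], [-1.2, -0.5], [-2.3, -0.3], [1.6, 0.4], [0.8, -0.3], [-1.6, 0.1], [1.1, 2.3], [-1.6, 0.0], [-0.7, 1.5], [3.6, -2.8]]
capc [ 0.6128 -0.1008  0.08  ]
hinge [ 0.6017 -0.104   0.076 ]
grip [ 0.5221 -0.0301  0.07  ]
axis [ 0.6074 -0.0057  0.055 ]
gripup [ 0.6074 -0.0057  0.145 ]
{'t': 0.75, 'q': array([ 1.53208418e+00,  3.58560770e-01,  1.18777769e-02, -2.98348913e-06,
       -1.22410538e+00, -2.88093435e-01]), 'qd': array([-0.00085264,  0.00047927,  0.00154074, -0.00171797, -0.00012882,
        0.00095831]), 'joint_efforts': array([-1.94592387e-03, -5.82225966e+01,  2.93258160e+01,  7.00129688e+00,
        1.24387871e-02, -2.03352488e-05]), 'eef_pos': array([0.21670113, 0.63923049, 0.2375764 ]), 'ee_rot': array([ 3.14158770e+00,  6.82802716e-06, -1.89760293e+00]), 'force': array([-1.02813599,  0.10477688,  0.08229209]), 'moment': array([-0.02040716, -0.01022098,  0.02552477]), 'width': 0.08779515008501235}
```

View pics/ov.png

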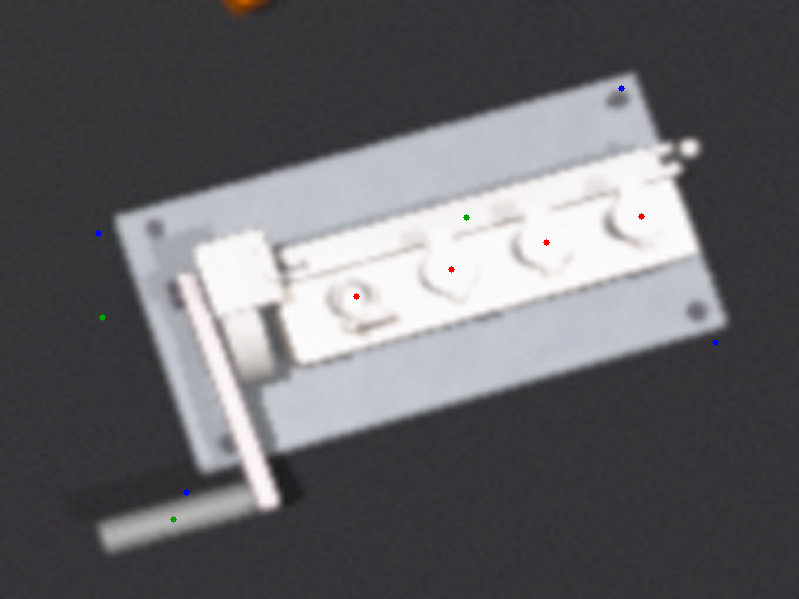

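Call:
{"op": "apply_moves", "data": {
  "increments": [0.017, -0.0378, 0, 0, 0, -0.0965, 0.017, -0.0378, 0, 0, 0, -0.0965, 0.017, -0.0378, 0, 0, 0, -0.0965, 0.017, -0.0378, 0, 0, 0, -0.0965, 0.017, -0.0378, 0, 0, 0, -0.0965, 0.017, -0.0378, 0, 0, 0, -0.0965, 0.017, -0.0378, 0, 0, 0, -0.0965, 0.017, -0.0378, 0, 0, 0, -0.0965, 0.017, -0.0378, 0, 0, 0, -0.0965, 0.017, -0.0378, 0, 0, 0, -0.0965, 0.017, -0.0378, 0, 0, 0, 0, 0.017, -0.0378, 0, 0, 0, 0, 0.017, -0.0378, 0, 0, 0, 0, 0.017, -0.0378, 0, 0, 0, 0, 0.017, -0.0378, 0, 0, 0, 0, 0.017, -0.0378, 0, 0, 0, 0, 0.017, -0.0378, 0, 0, 0, 0, 0.017, -0.0378, 0, 0, 0, 0],
  "hand": 1,
  "force": 20
}}

```text
t: 2.25
eef_pos: [0.5167, -0.0453, 0.2397]
ee_rot: [3.137, 0.012, -2.899]
force: [0.9, 1.3, -0.3]
width: 0.0008
```

Call:
{"op": "apply_moves", "data": {
  "increments": [0.02, -0.036, 0, 0, 0, 0.036, 0.02, -0.036, -0.02, 0, 0, 0, 0, 0, -0.035, 0, 0, 0, 0, 0, -0.035, 0, 0, 0, 0, 0, 0, 0, 0, 0, 0, 0, 0, 0, 0, 0]
}}

```text
t: 2.75
eef_pos: [0.5585, -0.125, 0.1522]
ee_rot: [3.141, 0.018, -2.871]
force: [0.7, -0.0, 1.1]
width: 0.0006
```

Run:
```python
from h import *
save("side","s1.png",(310,150,430,250),6)
a=cv2.imread("pics/s1.png")
save("top","t1.png",(330,190,460,290),6)
b=cv2.imread("pics/t1.png")
cv2.imwrite("pics/st1.png",cv2.resize(np.vstack([cv2.resize(a,(480,300*4//3)),cv2.resize(b,(480,370))]),None,fx=.77,fy=.77))
cv2.imwrite("pics/st1.png",np.hstack([cv2.resize(a,(400,333)),cv2.resize(b,(400,333))]))
```

```text
(no output)
```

View pics/st1.png

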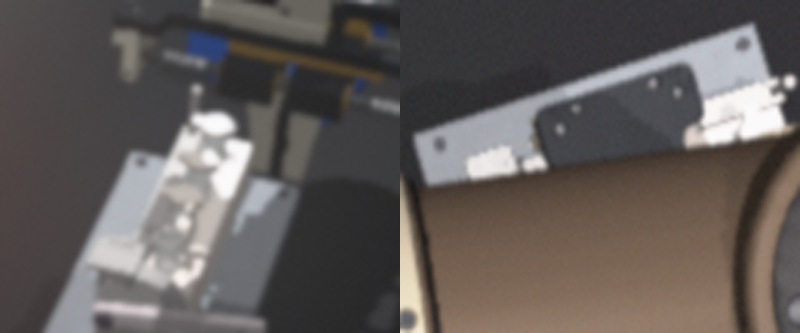

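Call:
{"op": "apply_moves", "data": {
  "increments": [-0.001, 0.008, -0.02, -0.005, 0.017, 0, 0, 0, -0.02, 0, 0, 0, 0, 0, -0.008, 0, 0, 0, 0, 0, 0, 0, 0, 0]
}}

```text
t: 3.18
eef_pos: [0.563, -0.113, 0.1129]
ee_rot: [-3.138, 0.016, -2.865]
force: [1.4, 0.6, 0.1]
width: 0.0005
```

Call:
{"op": "apply_moves", "data": {
  "increments": [-0.006, -0.002, -0.008, 0, 0, 0, -0.003, -0.001, -0.005, 0, 0, 0, 0, 0, -0.002, 0, 0, 0]
}}

```text
t: 3.43
eef_pos: [0.5555, -0.1151, 0.101]
ee_rot: [-3.137, 0.021, -2.862]
force: [-0.7, -0.1, -0.0]
width: 0.0003
```

Call:
{"op": "apply_moves", "data": {
  "increments": [0.0058, 0.0016, 0, -0.005, 0.019, 0, 0.0058, 0.0016, 0, 0, 0, 0, 0.0058, 0.0016, 0, 0, 0, 0, 0.0058, 0.0016, 0, 0, 0, 0, 0.0058, 0.0016, 0, 0, 0, 0, 0.0058, 0.0016, 0, 0, 0, 0, 0.0058, 0.0016, 0, 0, 0, 0, 0.0058, 0.0016, 0, 0, 0, 0, 0.0058, 0.0016, 0, 0, 0, 0, 0.0058, 0.0016, 0, 0, 0, 0]
}}

```text
t: 4.27
eef_pos: [0.6177, -0.0984, 0.1029]
ee_rot: [-3.137, 0.005, -2.863]
force: [0.0, -0.7, 0.5]
width: 0.0004
```

Call:
{"op": "apply_moves", "data": {
  "increments": [0, 0, -0.004, 0, 0, 0, 0, 0, -0.004, 0, 0, 0, 0, 0, -0.003, 0, 0, 0, 0, 0, -0.002, 0, 0, 0]
}}

```text
t: 4.6
eef_pos: [0.6206, -0.0979, 0.0908]
ee_rot: [-3.135, 0.008, -2.862]
force: [-9.6, 5.9, 31.1]
width: 0.0009
```

Call:
{"op": "apply_moves", "data": {
  "increments": [0, 0, 0.005, 0, 0, 0, 0, 0, 0.03, 0, 0, 0, 0, 0, 0.03, 0, 0, 0, 0, 0, 0.02, 0, 0, 0, -0.03, 0.02, 0, 0.005, 0, 0, -0.03, 0.02, 0, 0, 0, 0, -0.03, 0.02, 0, 0, 0, 0, 0, 0, 0, 0, 0, 0, 0, 0, 0, 0, 0, 0],
  "hand": 0.5
}}

```text
t: 5.35
eef_pos: [0.5225, -0.0378, 0.176]
ee_rot: [3.141, 0.004, -2.865]
force: [1.0, 0.2, 0.4]
width: 0.0438
```

Run:
```python
from h import *
save("side","s2.png",(300,150,440,270),5)
for n in("lever_axis","lever_grip"):
  print([(np.round(d["point"],1),round(d["conf"],2)) for d in finder.landmark_of("side",n)][:3])
print([(np.round(d["box"]),round(d["conf"],2)) for d in finder.find_in("side","cap_1")])
s=[.6213,-.1307,.2789]
print(proj("side",S2W(s,[(-.0677,.124,.07),(.021,.124,.055),(0,.031,.08),(0,-.007,.08),(0,-.045,.08),(0,-.083,.08)])).round())
```

```text
[(array([335.6, 256.2]), 0.94)]
[(array([377.8, 265. ]), 0.92)]
[(array([353., 216., 367., 226.]), 0.54), (array([358., 203., 369., 214.]), 0.4)]
[[381. 261.]
 [336. 256.]
 [361. 219.]
 [366. 208.]
 [370. 197.]
 [375. 187.]]
```

View pics/s2.png

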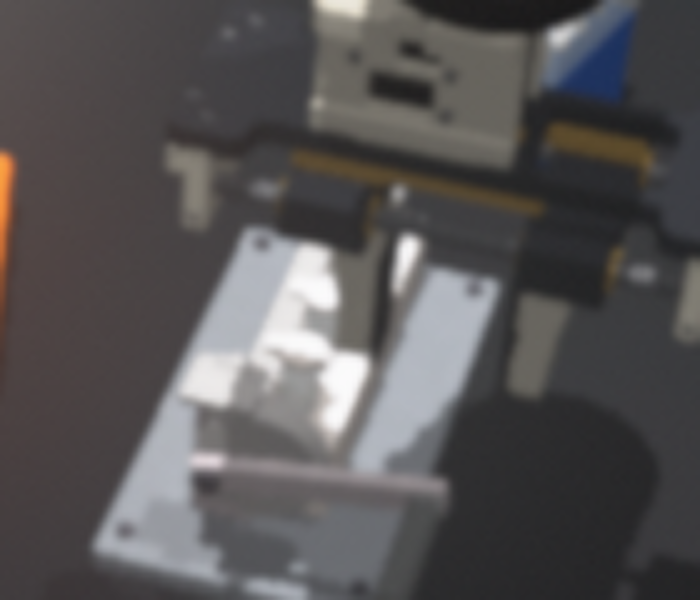

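Run:
```python
from h import *
s=[.6213,-.1307,.2789]
print(tri(dict(top=(343,302),side=(380,262.5))),tri(dict(top=(329,253),side=(335.6,256.2))))
print(tri(dict(top=(343,302)),.07),tri(dict(top=(329,253)),.055))
print(arm.get_state()["eef_pos"])
```

```text
(array([ 0.52091388, -0.02374958,  0.07305711]), np.float64(0.3176100675436828)) (array([ 0.60780202, -0.00171507,  0.05756293]), np.float64(0.4405551029374237))
(array([ 0.52038248, -0.02414339]), np.float64(1.1368683772161603e-13)) (array([ 0.60864219, -0.00141391]), np.float64(0.0))
[ 0.52410047 -0.03863954  0.17552511]
```

Call:
{"op": "apply_moves", "data": {
  "increments": [-0.002, 0.007, -0.01, 0, 0, 0, -0.001, 0.007, -0.025, 0, 0, 0, 0, 0, -0.03, 0, 0, 0, 0, 0, -0.02, 0, 0, 0, 0, 0, -0.01, 0, 0, 0, 0, 0, 0, 0, 0, 0]
}}

```text
t: 6.05
eef_pos: [0.5232, -0.0248, 0.0729]
ee_rot: [-3.142, 0.004, -2.873]
force: [-0.5, 0.2, 0.4]
width: 0.0437
```

Call:
{"op": "apply_moves", "data": {
  "increments": [-0.002, 0, -0.01, 0, 0, 0.01, 0, 0, -0.001, 0, 0, 0, 0, 0, 0, 0, 0, 0]
}}

```text
t: 6.3
eef_pos: [0.5211, -0.0252, 0.0594]
ee_rot: [-3.141, -0.001, -2.864]
force: [-0.1, 0.9, 0.5]
width: 0.0439
```

Call:
{"op": "apply_moves", "data": {
  "increments": [0, 0, 0, 0, 0, 0, 0, 0, 0, 0, 0, 0, 0, 0, 0, 0, 0, 0, 0, 0, 0, 0, 0, 0, 0, 0, 0, 0, 0, 0, 0, 0, 0, 0, 0, 0],
  "hand": 1,
  "force": 15
}}

```text
t: 6.8
eef_pos: [0.5224, -0.0252, 0.062]
ee_rot: [-3.141, 0.002, -2.865]
force: [-4.2, -1.0, -0.9]
width: 0.0135
```

Call:
{"op": "apply_moves", "data": {
  "increments": [0.0029, 0.0008, 0.0122, 0, 0, 0, 0.0045, 0.0013, 0.0117, 0, 0, 0, 0.0061, 0.0017, 0.0109, 0, 0, 0, 0.0074, 0.0021, 0.0099, 0, 0, 0, 0.0087, 0.0024, 0.0088, 0, 0, 0, 0, 0, 0, 0, 0, 0],
  "force": 25
}}

```text
t: 7.3
eef_pos: [0.5455, -0.0186, 0.1134]
ee_rot: [3.14, -0.012, -2.869]
force: [2.5, -0.4, -5.5]
width: 0.013
```

Call:
{"op": "apply_moves", "data": {
  "increments": [0.0119, 0.0033, 0.006, 0, 0, 0, 0.0112, 0.0031, 0.007, 0, 0, 0, 0.012, 0.0033, 0.0052, 0, 0, 0, 0.0126, 0.0035, 0.0033, 0, 0, 0, 0, 0, 0, 0, 0, 0]
}}

```text
t: 7.72
eef_pos: [0.5703, -0.0117, 0.1324]
ee_rot: [3.138, -0.056, -2.874]
force: [5.4, -0.7, -12.5]
width: 0.0132
```

Call:
{"op": "apply_moves", "data": {
  "increments": [0.01, 0.0028, -0.003, 0.015, -0.054, 0, 0.0116, 0.0032, 0.001, 0, 0, 0, 0.0116, 0.0032, 0.002, 0, 0, 0, 0, 0, 0, 0, 0, 0],
  "force": 12
}}

```text
t: 8.05
eef_pos: [0.5984, -0.0039, 0.1339]
ee_rot: [3.137, -0.005, -2.874]
force: [-2.1, 0.4, 2.7]
width: 0.0133
```

Run:
```python
from h import *
save("side","s3.png",(290,150,430,270),5)
for n in("lever_axis","lever_grip","bar_top"):
  print([(np.round(d["point"],1),round(d["conf"],2)) for d in finder.landmark_of("side",n)][:3])
print(proj("side",[(.608,-.0015,.145),(.608,-.0015,.055)]))
print({k:v.round(3) for k,v in arm.get_state().items() if k in("eef_pos","ee_rot","force")})
```

```text
[(array([333.6, 254.7]), 0.8)]
[(array([342.9, 220. ]), 0.56), (array([357.5, 245. ]), 0.55)]
[]
[[336.61328609 222.3473216 ]
 [334.9689115  257.10569419]]
{'eef_pos': array([ 0.598, -0.004,  0.134]), 'ee_rot': array([ 3.137, -0.005, -2.874]), 'force': array([-2.159,  0.57 ,  3.555])}
```

View pics/s3.png

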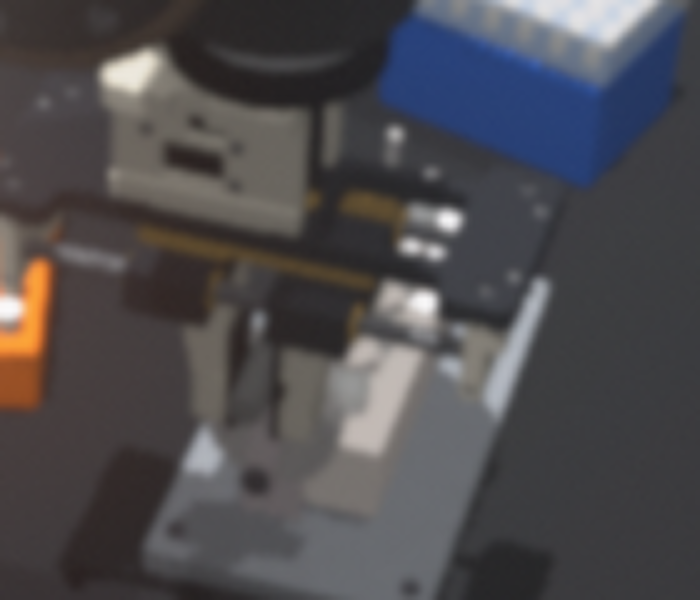

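Call:
{"op": "apply_moves", "data": {
  "increments": [0.006, 0.0016, 0.002, 0, 0, 0, 0.0035, 0.001, 0.001, 0, 0, 0, 0, 0, 0, 0, 0, 0]
}}

```text
t: 8.5
eef_pos: [0.604, -0.0024, 0.1346]
ee_rot: [3.136, -0.011, -2.875]
force: [-4.3, 1.2, 7.9]
width: 0.0134
```

Call:
{"op": "apply_moves", "data": {
  "increments": [0.004, 0.001, 0.003, 0, 0, 0, 0.001, 0, 0.001, 0, 0, 0, 0, 0, 0, 0, 0, 0],
  "force": 20
}}

```text
t: 8.75
eef_pos: [0.6064, -0.0017, 0.1349]
ee_rot: [3.135, -0.018, -2.877]
force: [-4.9, 1.3, 3.8]
width: 0.0134
```

Call:
{"op": "apply_moves", "data": {
  "increments": [0.0025, 0.0004, 0.002, 0.005, -0.017, 0, 0.001, 0, 0, 0, 0, 0, 0, 0, 0, 0, 0, 0, 0, 0, 0, 0, 0, 0]
}}

```text
t: 9.08
eef_pos: [0.6084, -0.0011, 0.1352]
ee_rot: [3.133, -0.002, -2.877]
force: [-2.9, -1.1, -6.4]
width: 0.0133
```

Run:
```python
from h import *
save("side","s4.png",(290,150,430,270),5)
for i in range(12): optics.grab_frame("side")
st=arm.get_state();print({k:st[k].round(4) for k in("eef_pos","ee_rot","force","qd")},st["width"])
print([(np.round(d["box"]),round(d["conf"],2)) for d in finder.find_in("side","cap_1")])
print([(np.round(d["point"],1),round(d["conf"],2)) for d in finder.landmark_of("side","lever_grip")],proj("side",[.6075,-.0015,.145]))
```

```text
{'eef_pos': array([ 0.6085, -0.0011,  0.1353]), 'ee_rot': array([ 3.1331e+00, -2.5000e-03, -2.8772e+00]), 'force': array([-3.5454,  0.1824, -5.2505]), 'qd': array([ 0.0008,  0.0009, -0.0001, -0.0015,  0.0019, -0.001 ])} 0.0133691199687182
[(array([361., 208., 372., 215.]), 0.6), (array([354., 215., 366., 223.]), 0.45), (array([318., 175., 401., 280.]), 0.44)]
[(array([338.3, 220.8]), 0.79)] [[336.84033363 222.45234721]]
```

View pics/s4.png

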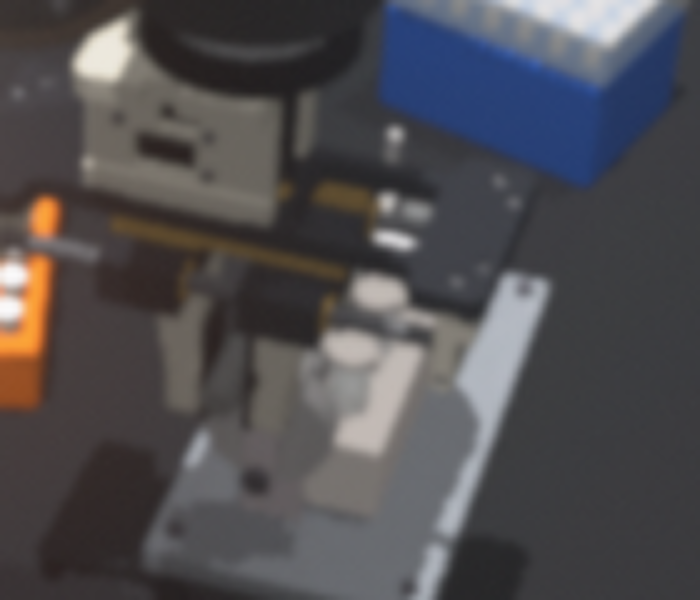

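The picture shows the grip still pinched at crop (240,370). The pressed cap lies flat at (353,345), like its neighbour at (378,290). The pose is steady, so I'm handing it in.

```bash
python3 -c "
from station import arm;print(arm.job_done())"
```

```text
the job is handed in; nothing more can be done
None
```

I handed the job in at about 10 s on the robot's clock. The open cap is shut and the arm is holding the lever upright by its grip.

- **Cap:** The open one was on the tube nearest the lever. With the lever still down, I swept the cap over with closed fingertips. I then pressed until the tips met about 31 N at 80 mm above the bench, which is the shut height. Two later side pictures show it lying flat like its neighbours.
- **Lever:** I pinched the grip from above at 20 N and swung it along its arc to within about 1 mm (0.01 rad) of upright. The pose held steady for 0.6 s, with the fingers 13.4 mm apart on the 14 mm grip.

**What the checks did not settle:**
- The bar's height was not confirmed. The network did not find `bar_top` from the side when I tried near the end of the swing. "Upright" therefore rests on arm geometry and the image position of the axis.
- The final network position for the grip was about 2 pixels from where I predicted it.
- The wrist still read about 5 N of downward strain when I handed in.
- I saw no sign of contact with the bottle, rack or tip box, but did not measure their positions again.

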